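Hold a lens barrel down in the V-block

TASK

Take the longest of the three lens barrels from the wooden rack and lay it gently in the groove of the steel V-block, its threaded spigot right up against the end stop and its glass end out over the open end. Then press it down firmly into the V, with about the weight of a kilo, so that it bears firmly on both flanks, and finish while still holding it pressed there, ready for me to turn its retaining ring with the spanner. Leave the other two barrels, the spanner and the loupe where they are.

Things in the scene. Friction and masses are not known exactly. Their poses are not given: they have to be found in the camera images.
- barrel: longest lens barrel, aluminium, loose, about 0.2 kg, lying in any one of the rack's grooves. x is its axis and points to the threaded end, a brass spigot 30 mm in diameter, 8 mm long; the rest is a cylinder 40 mm in diameter, 76 mm long, with grip grooves and the lens at its -x end. Overall 84 mm. Origin on the axis at half the overall length. It rolls freely: only the direction of x matters
- barrel_center (a point): the same point: on the axis of the longest barrel, 42 mm from each end face; axes as the barrel's
- barrel_glass (a point): centre of the glass end face of the longest barrel, on its axis, 42 mm from the centre
- vblock: steel V-block fixture, fixed: base plate 150 x 90 x 12 mm; V-block 70 mm long (x), 50 mm wide, its top face 54 mm above the bench, with a 90 degree V-groove along x, 34 mm wide at the top, 17 mm deep, open at the -x end; across the +x end the end stop, a 10 mm plate reaching 74 mm above the bench. Origin on the bench below the middle of the groove; x points along the groove to the stop
- seat (a point): where the centre of the longest barrel lies when seated home (on both flanks, spigot against the stop): 65.3 mm above the bench, 11.3 mm above the block's top face, 42 mm from the stop's inner face. Axes as the fixture's: x to the stop, along which the seated barrel's x points too; z up. The seated barrel's top is 20 mm above this point; its glass end overhangs the block by 14 mm
- v_left: the half of the V-block with the flank on the +y side of the groove (part of the fixture; same origin and axes as the fixture)
- v_right: the half of the V-block with the flank on the -y side of the groove (part of the fixture; same origin and axes as the fixture)
- rack: wooden rack, fixed: a board 100 x 250 x 12 mm with three V-grooves along x, 64 mm long, at y = -80, 0 and +80 mm; the groove walls' tops are 33 mm above the bench, 48 mm wide over both walls. A barrel in it has its axis 44 mm above the bench, 11 mm above the walls' tops: fingertips must stay above these. Origin on the bench under its middle
- short_barrel_center (a point): centre of the middle-length barrel (40 mm diameter, 52 mm overall), loose in the rack; leave it
- stub_barrel_center (a point): centre of the shortest barrel (40 mm diameter, 38 mm overall), loose in the rack; leave it
- spanner: adjustable lens spanner, steel, lying on the bench: a bar 130 mm long along its x, with two pins 40 mm long pointing to its y, 17 mm high at most; loose, leave it. Origin on the bench under the bar's middle
- loupe: black eye loupe, 39 mm in diameter, 30 mm tall, standing on the bench; loose, leave it. Origin at the centre of its underside
There are look-alikes about, which are no part of the job. Several things have the shape of the vblock; the one meant has the colours described above. What is shaped like the barrel but orange is not meant.

How it is judged (in metres and radians):
On the way, in this order (a step that is already met when the one before it is completed fails the run):
1. the longest barrel is out of the rack (contact force between barrel and rack below 0.05 N and distance of barrel_center from where it was at the start of the episode above 0.05 m), for 0.1 s.
2. it lies in the V, spigot against the stop, glass end out (x of barrel_center in the frame of seat between -0.002 and 0.002 m and y of barrel_center in the frame of seat between -0.002 and 0.002 m and z of barrel_center in the frame of seat between -0.002 and 0.0015 m and angle between the x axis of barrel and the x axis of vblock, either way round below 0.04 rad and x of barrel_glass in the frame of seat below -0.03 m), for 0.2 s.
At the end, for the whole second after the job is handed in: The longest barrel is within 2 mm of home in the V (1.5 mm in height, 0.04 rad in line), spigot at the stop, glass end out, at rest, held by the fingers with over 3 N on each flank (its weight alone gives under 2 N); the other barrels, spanner and loupe within 15 mm of their places (all of step 2 and contact force between barrel and v_left above 3 N and contact force between barrel and v_right above 3 N and contact force between barrel and the fingers above 2 N and linear speed of barrel below 0.02 m/s and distance of each of short_barrel_center, stub_barrel_center, spanner, loupe from where it was at the start of the episode below 0.015 m); the arm keeps its last pose, push and grip.
It fails at once if the barrel is dropped or rammed into the V (distance between barrel_center and seat below 0.03 m and linear speed of barrel above 0.4 m/s).
It fails at once if the barrel is pressed brutally hard (over 80 N on a flank) (contact force between barrel and v_left above 80 N or contact force between barrel and v_right above 80 N).
It fails at once if another barrel, the spanner or the loupe is knocked away (distance of any of short_barrel_center, stub_barrel_center, spanner, loupe from where it was at the start of the episode above 0.03 m).
It also fails if it takes over 45 s, if anything falls off the work surface, if the arm or the gripper's body presses on something with over 40 N, if the wrist force passes 120 N, or if a joint passes its speed limit or range.

ROBOT

A 6-joint arm with a two-finger parallel gripper is mounted at the origin on the work surface. World frame = base frame: x ahead of the robot, y to its left, z up, the work surface at z = 0. Lengths are in mm, angles in degrees, forces in N, time in s.
With the tool pointing down it reaches from about 275 to 825 mm from the base axis. Payload 5.2 kg.
Tool frame: the origin (TCP) lies at the very end of the fingers, on their centre line; the grasp point (between the pads) lies 19 mm behind it; x points along the fingers, y is the direction in which the jaws open and shut, and the axes are right-handed (so a half turn about x gives the same grasp; the last joint's range is limited). The gripper opens to 93 mm and grips with 3 to 60 N. Pads are 15 mm wide; open, the fingers measure 128 mm over their backs; the gripper's body (75 mm by 188 mm) begins 65 mm behind the grasp point.
Start: joints at [55.588, 14.817, 87.949, -0, 77.235, -11.62], TCP at [213.044, 507.067, 218.653] pointing down, gripper open.
Joint ranges: [-179.93, 179.93], [-52.35, 119.4], [10.71, 147.94], [-69.91, 249.91], [12.55, 155.21], [-178.61, 178.61]. Speed limits (degrees/s): [147.25, 147.25, 180, 180, 180, 180].

INTERFACE

Orientations are given as a 3x3 rotation matrix whose columns are the frame's x, y, z axes.
In Python, from plant import bot gives the robot as it stands.
- The arm moves only by the shell command python3 -m crank 'ROWS' [FORCE]. ROWS is JSON, a list of rows, each a list of 5 numbers: the shift along the tool's x, y, z in units of 25 mm (1.0 is 25 mm), then the turn about the tool's x in units of 8 degrees (1.0 is 8 degrees), then the finger opening in mm, from 0 to 93. In form: [[tx, ty, tz, turn, gripper], ...]. A call has exactly 10 rows; each row is the pose to reach, as a shift and turn from the pose commanded when the call began, along the tool's axes at that moment; what a row does not reach only later rows make up. A row lasts 1/10 s, in which the tool goes at most 50 mm and 8.59 degrees, less where a joint would pass 70% of its speed; a pose out of reach is approached as far as the arm can. A call with a gripper value outside its range is refused whole. The fingers move at their own pace and stop on an object; FORCE is the grip in N (left out, the last holds). Time passes only in rows, so rows that repeat a pose let the fingers close, or fill a call up. It gives the time, the measured TCP pose, the force and the opening at its end, in the units of the state.
- bot.state(): the state, without advancing time (a new reading comes with each control period).
- bot.snapshot(name): name is "scene" or "top" or "wrist"; returns a dict with "image" (400x640x3 uint8, red, green, blue), "intrinsics" (3x3 intrinsics, pixels), "extrinsics" (4x4, takes a point from world to camera coordinates). Camera axes: x right, y down, z forward; pixel columns grow to the right and rows downward; lengths in mm; the calibration is good to about 2 mm. A picture is of the moment at which its call begins. There is no depth.
- bot.sign_off(): hands the job in, once; it reports no verdict.
The state is a dict: "t": time; "q": joint angles; "qvel": joint speeds; "joint_torque": joint torques, N m; "eef_pos": TCP position; "orientation": TCP orientation; "ft_force": force on the tool from outside, world axes, zero at the start; "ft_torque": the same for the moment, N m; "finger_gap": opening from 0.0 (shut) to 1.0 (fully open).
Only numpy, scipy, OpenCV 4.12 (cv2) and the standard library are available. Lean on these libraries where they do the work, as an engineer would, in place of code of your own. Each camera call takes 0.05 s, during which the arm holds its last target. There are 200 camera calls.

## Working session

There is one attempt and no reset: what is moved stays moved. The work goes in short steps, Python scripts to look and compute and a shell command to move; the robot and the scene stay as the last step left them, time stands still between calls to the robot, and variables do not carry over. Pictures are saved under pics/ and viewed, about 8 in all and at most 12, crops included, and the job is handed in when it is done.

```bash
ls; mkdir -p pics; python3 - <<'E'
from plant import bot
import cv2,numpy as np,pickle
s=bot.state();print(s)
for n in("top","scene"):
    d=bot.snapshot(n);pickle.dump(d,open(f"pics/{n}0.pkl","wb"));cv2.imwrite(f"pics/{n}0.png",d["image"][:,:,::-1]);print(n,np.round(d["intrinsics"],1).tolist(),np.round(d["extrinsics"],3).tolist())
E
```

```text
pics
{'t': 0.0, 'q': array([ 5.55897953e+01,  1.48586914e+01,  8.80095720e+01, -6.38865722e-04,
        7.72334230e+01, -1.16177373e+01]), 'qvel': array([-0.0244004 ,  0.00906198, -0.04955901,  0.03216112,  0.15631795,
        0.00739975]), 'joint_torque': array([ 1.37632356e-03, -4.37310612e+01, -2.84013569e+01,  7.17952126e-02,
        4.11699247e-02, -1.50634546e-04]), 'eef_pos': array([212.72746868, 506.62155273, 217.83357637]), 'orientation': array([[-9.93971332e-04,  3.87391243e-01,  9.21914875e-01],
       [-1.47034733e-03,  9.21913768e-01, -3.87392363e-01],
       [-9.99998425e-01, -1.74059197e-03, -3.46756178e-04]]), 'ft_force': array([-0.54633782, -0.11695152,  0.72506891]), 'ft_torque': array([-0.01009631,  0.01548958,  0.03455817]), 'finger_gap': 1.0008216603538804}
top [[474.0, 0.0, 321.8], [0.0, 474.0, 203.7], [0.0, 0.0, 1.0]] [[0.018, -1.0, -0.006, 13.993], [-0.992, -0.017, -0.127, 541.17], [0.127, 0.009, -0.992, 1243.32], [0.0, 0.0, 0.0, 1.0]]
scene [[364.6, 0.0, 322.9], [0.0, 364.6, 198.8], [0.0, 0.0, 1.0]] [[0.03, 0.999, -0.016, -26.696], [0.839, -0.034, -0.543, -427.612], [-0.544, 0.003, -0.839, 1161.499], [0.0, 0.0, 0.0, 1.0]]
```

View pics/top0.png

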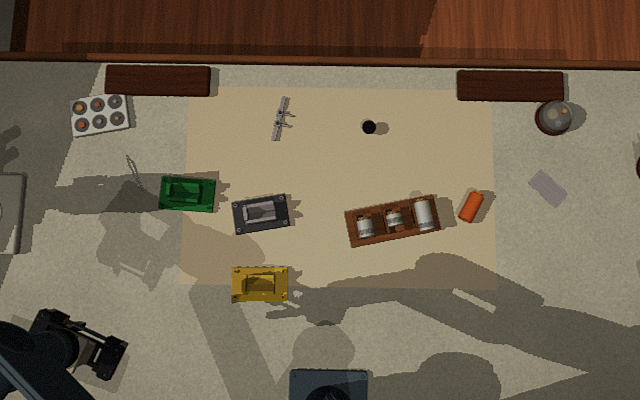

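View pics/scene0.png

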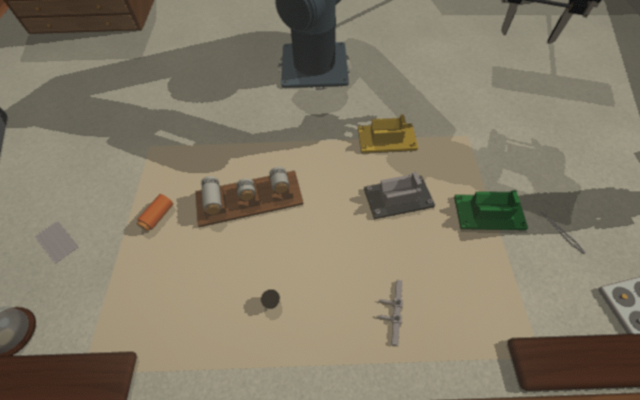

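The top view shows the steel V-block near (261,213), the rack near (392,220) and the longest barrel near (424,214). The spanner is near (282,118) and the loupe near (369,127). I'll enlarge both regions.

```bash
python3 - <<'E'
import cv2,pickle,numpy as np
t=cv2.imread("pics/top0.png");s=cv2.imread("pics/scene0.png")
f=lambda im,x0,y0,w,h,k:cv2.resize(im[y0:y0+h,x0:x0+w],None,fx=k,fy=k,interpolation=cv2.INTER_CUBIC)
# a: vblock top 225..300,185..240 ; b: rack top 340..445,185..250 
a=f(t,225,188,70,50,5.7);b=f(t,342,188,70*1+30,50,4)
c=f(s,355,165,80,55,5);d=f(s,190,160,120,70,3.3)
def pad(im):return cv2.copyMakeBorder(im,0,300-im.shape[0],0,400-im.shape[1],cv2.BORDER_CONSTANT) 
cv2.imwrite("pics/crop0.png",np.vstack([np.hstack([pad(a),pad(b)]),np.hstack([pad(c),pad(d)])]))
E
```

```text
(no output)
```

View pics/crop0.png

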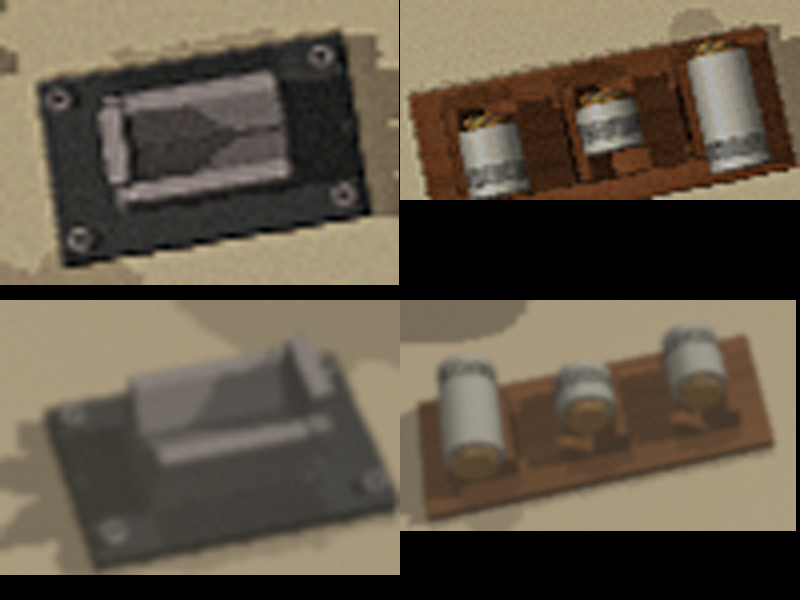

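The top view shows the steel block's stop at its left (world +y) end and the barrel's brass spigot up (world +x), with its glass end down. The scene view agrees with both. Next I'll turn these into positions.

```bash
cat > h.py <<'E'
import numpy as np,cv2,pickle
def cast(d,px,z):
    K=np.array(d["intrinsics"]);E=np.array(d["extrinsics"]);R,t=E[:3,:3],E[:3,3]
    px=np.atleast_2d(px).astype(float);r=np.c_[px,np.ones(len(px))]@np.linalg.inv(K).T@R
    c=-R.T@t;return c+r*((z-c[2])/r[:,2])[:,None]
def proj(d,P):
    K=np.array(d["intrinsics"]);E=np.array(d["extrinsics"]);q=(np.atleast_2d(P)@E[:3,:3].T+E[:3,3])@K.T
    return q[:,:2]/q[:,2:]
E
python3 - <<'E'
from h import *
d=pickle.load(open("pics/top0.pkl","rb"));im=d["image"].astype(int)
# base plate corners at z=12 (TL,TR,BR,BL in image)
c=np.array([[40,85],[342,33],[370,213],[65,265]])/5.7+[225,188]-.4
P=cast(d,c,12);print("base",P.round(1).tolist())
print("sides",[np.linalg.norm(P[i]-P[i-1]).round(1) for i in range(4)],"centre",P.mean(0).round(1))
x=(P[0]+P[3]-P[1]-P[2]);print("vx ang",np.degrees(np.arctan2(x[1],x[0])))
# stop & block top: end faces at z=54: right end corners; stop z=74
g=np.array([[275,75],[287,178]])/5.7+[225,188]-.4;print("open end",cast(d,g,54).round(1).tolist())
st=np.array([[103,98],[122,96],[128,183],[112,186]])/5.7+[225,188]-.4;print("stop",cast(d,st,74).round(1).tolist())
# barrel: grey bright pixels in window
hsv=cv2.cvtColor(d["image"],cv2.COLOR_RGB2HSV)
m=((hsv[:,:,1]<60)).astype(np.uint8);w=np.zeros_like(m);w[190:240,408:440]=1;m*=w
n,l,s,_=cv2.connectedComponentsWithStats(m);i=1+s[1:,4].argmax();ys,xs=np.nonzero(l==i);print(s[i])
r=cv2.minAreaRect(np.c_[xs,ys].astype(np.float32));print(r)
b=cv2.boxPoints(r);print("barrel box",cast(d,b,50).round(1).tolist())
# brass end
q=np.array([[695,45],[722,40],[708,172],[768,160],[688,60],[738,48]])-[400,0];q=q/4+[342,188]-.4;print("hand pts",cast(d,q,44).round(1).tolist())
# rack corners z=12
rc=np.array([[345,211],[436,195],[441,229],[351,247]]);R=cast(d,rc,12);print("rack",R.round(1).tolist(),R.mean(0).round(1))
E
```

```text
base [[542.8, 271.5, 12.0], [570.6, 126.6, 12.0], [483.7, 110.7, 12.0], [456.3, 255.9, 12.0]]
sides [np.float64(87.9), np.float64(147.6), np.float64(88.3), np.float64(147.7)] centre [513.3 191.2  12. ]
vx ang 100.77603231728997
open end [[544.0, 153.6, 54.0], [495.9, 146.5, 54.0]]
stop [[529.4, 229.9, 74.0], [530.5, 221.2, 74.0], [490.5, 216.9, 74.0], [489.0, 224.2, 74.0]]
[414 200  21  31 433]
((423.60394287109375, 215.28370666503906), (29.306690216064453, 14.99063491821289), 77.00537872314453)
barrel box [[545.7, -219.2, 50.0], [555.4, -258.1, 50.0], [479.5, -274.7, 50.0], [469.9, -236.1, 50.0]]
hand pts [[557.0, -226.7, 44.0], [560.6, -244.7, 44.0], [472.1, -234.7, 44.0], [480.7, -274.5, 44.0], [546.8, -221.9, 44.0], [555.4, -255.4, 44.0]]
rack [[524.6, -40.2, 12.0], [573.1, -289.4, 12.0], [479.8, -301.8, 12.0], [426.7, -57.6, 12.0]] [ 501.1 -172.3   12. ]
```

The sizes agree to about 2% (base plate 88 x 147.6 mm, against 90 x 150). The barrel axis lies at about 12° with its centre near (516,-247), and the V-block's x axis at about 100.8°. I'll move over the barrel with jaw yaw -78°, which leaves the last joint room to turn for placing.

```bash
python3 -m crank '[[0,-2,2,1,93],[0,-4,4,2,93],[0,-6,6,3,93],[0,-8,8,4,93],[0,-10,10,5,93],[0,-12,11.8,6,93],[0,-13,13,7,93],[0,-14,14,8,93],[0,-15,15,9,93],[0,-15,15,9.5,93]]' 20; python3 - <<'E'
from plant import bot
import numpy as np
s=bot.state();R=s["orientation"];print(s["t"],s["eef_pos"],s["q"],np.degrees(np.arctan2(R[1,1],R[0,1])))
v=np.array([516,-247,200])-s["eef_pos"];print("units",R.T@v/25)
E
```

```text
t: 1.1
eef_pos: [402.0, 42.1, 218.6]
orientation: [[0.0, 0.987, -0.158], [0.0, -0.158, -0.987], [-1.0, 0.0, -0.0]]
ft_force: [0.9, 0.8, -0.1]
finger_gap: 1.0
1.1 [402.02707578  42.13419729 218.63746273] [-9.93600293e+00 -6.65900191e-01  1.05983249e+02  1.15350822e-02
  7.46718041e+01 -8.51937628e-01] -9.087114578443737
units [ 0.74466731  6.32814416 10.70034058]
```

```bash
python3 -m crank '[[0,1,1.5,1,93],[0,2,3,2,93],[0,3,5,3,93],[0,4,6.5,4,93],[0,5,8,5,93],[0.2,5.6,9.2,6,93],[0.4,6,10,7,93],[0.7,6.3,10.7,8,93],[0.7,6.3,10.7,8.6,93],[0.7,6.3,10.7,8.6,93]]'; python3 - <<'E'
from plant import bot
import cv2,pickle,numpy as np
s=bot.state();R=s["orientation"];print(s["t"],s["eef_pos"],np.degrees(np.arctan2(R[1,1],R[0,1])),s["q"][5])
d=bot.snapshot("wrist");pickle.dump(d,open("pics/w1.pkl","wb"));cv2.imwrite("pics/w1.png",d["image"][:,:,::-1])
print(np.round(d["intrinsics"],1).tolist(),np.round(d["extrinsics"],3).tolist())
E
```

```text
t: 2.1
eef_pos: [516.2, -244.7, 200.1]
orientation: [[-0.002, 0.213, -0.977], [0.001, -0.977, -0.213], [-1.0, -0.002, 0.001]]
ft_force: [-0.1, 0.6, -0.4]
finger_gap: 0.998
2.1 [ 516.23059517 -244.65911682  200.0715302 ] -77.68984978200756 41.146004055713476
[[316.2, 0.0, 314.6], [0.0, 316.2, 195.4], [0.0, 0.0, 1.0]] [[0.213, -0.977, -0.002, -348.993], [-0.941, -0.206, 0.27, 407.456], [-0.264, -0.056, -0.963, 494.256], [0.0, 0.0, 0.0, 1.0]]
```

View pics/w1.png

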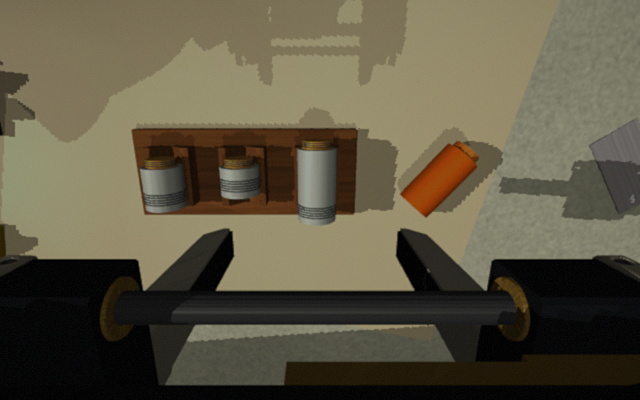

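The wrist view shows the long barrel upright at columns 297–336, with brass at about (317,143) and the glass end at about (317,222). It is well in line with the tool. I'll measure its axis and ends.

```bash
python3 - <<'E'
from h import *
d=pickle.load(open("pics/w1.pkl","rb"));hsv=cv2.cvtColor(d["image"],cv2.COLOR_RGB2HSV)
for y in range(136,228,4): print(y, [tuple(int(v) for v in hsv[y,x]) for x in (292,317)])
pts=[]
for y in range(158,206,4):
    xs=[x for x in range(285,350) if hsv[y,x,1]<70]; pts.append([(xs[0]+xs[-1])/2,y]); print(y,xs[0],xs[-1],end=' ')
P=cast(d,pts,44);L=cv2.fitLine(P[:,:2].astype(np.float32),cv2.DIST_L2,0,.01,.01).ravel();print("axis",L,np.degrees(np.arctan2(L[1],L[0])))
# rack corners at z=12: left/right edges
print(cast(d,[[133,129],[355,129],[355,214],[144,214]],12).round(1).tolist())
E
python3 - <<'E'
import cv2
im=cv2.imread("pics/w1.png");cv2.imwrite("pics/w1c.png",cv2.resize(im[130:230,285:350],None,fx=6,fy=6,interpolation=cv2.INTER_CUBIC))
E
```

```text
136 [(12, 184, 79), (13, 186, 63)]
140 [(13, 189, 81), (18, 211, 46)]
144 [(14, 185, 76), (18, 158, 103)]
148 [(14, 198, 72), (17, 180, 98)]
152 [(13, 181, 86), (36, 19, 136)]
156 [(13, 192, 57), (35, 21, 134)]
160 [(13, 182, 56), (30, 19, 133)]
164 [(13, 203, 54), (35, 21, 134)]
168 [(14, 196, 43), (35, 23, 134)]
172 [(13, 193, 49), (37, 24, 138)]
176 [(13, 183, 53), (35, 23, 133)]
180 [(14, 194, 54), (33, 19, 132)]
184 [(12, 195, 47), (33, 21, 135)]
188 [(13, 184, 47), (33, 21, 134)]
192 [(14, 190, 74), (33, 21, 134)]
196 [(14, 203, 49), (35, 23, 134)]
200 [(13, 191, 60), (35, 21, 134)]
204 [(13, 185, 91), (35, 23, 134)]
208 [(13, 196, 86), (45, 17, 88)]
212 [(13, 201, 81), (39, 23, 113)]
216 [(24, 67, 156), (40, 18, 84)]
220 [(24, 71, 155), (38, 21, 132)]
224 [(24, 69, 155), (30, 25, 134)]
158 297 335 162 298 335 166 298 335 170 298 335 174 298 335 178 298 335 182 298 335 186 298 335 190 298 335 194 298 335 198 298 335 202 298 335 axis [ 9.7565788e-01  2.1929820e-01  5.1661560e+02 -2.4655492e+02] 12.667815
[[522.7, -39.3, 12.0], [574.6, -277.2, 12.0], [479.3, -301.4, 12.0], [426.0, -58.1, 12.0]]
```

View pics/w1c.png

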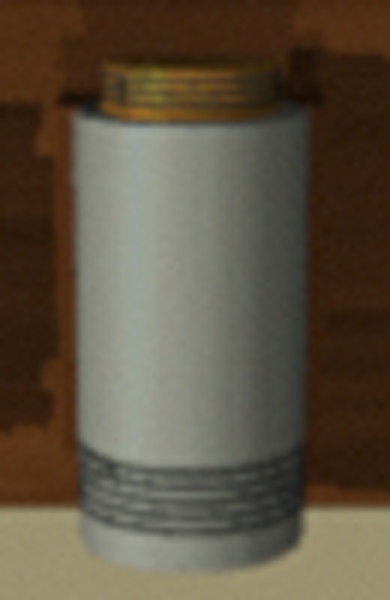

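```bash
python3 - <<'E'
from h import *
d=pickle.load(open("pics/w1.pkl","rb"));E=np.array(d["extrinsics"]);print("cam",-E[:3,:3].T@E[:3,3])
for n,p,z in [("rim top z64",[316.5,148],64),("glass z64",[316.5,225],64),("glass z24",[316.5,225],24),("spigot face z59",[316.5,139.7],59),("spigot z44",[316.5,139.7],44)]:
    P=cast(d,[p],z)[0];a=np.array([np.cos(.217),np.sin(.217)]);print(n,P.round(1),"along",((P[:2]-[516,-246.5])@a).round(1))
E
```

```text
cam [ 588.22135912 -229.49094369  365.28736898]
rim top z64 [ 551.6 -238.8   64. ] along 36.5
glass z64 [ 475.5 -255.6   64. ] along -41.5
glass z24 [ 460.5 -259.    24. ] along -56.9
spigot face z59 [ 558.8 -237.3   59. ] along 43.8
spigot z44 [ 557.3 -237.6   44. ] along 42.3
```

The barrel's centre is about (517,-246) with its axis at 12.7°, and both views agree. I'll descend with the opening cut to 56 mm, because fully open the fingers would reach the neighbouring barrel.

```bash
python3 -m crank '[[0,0.07,0,-0.05,56],[0.5,0.07,0,-0.05,56],[1.5,0.07,0,-0.05,56],[2.5,0.07,0,-0.05,56],[3.5,0.07,0,-0.05,56],[4.5,0.07,0,-0.05,56],[5.4,0.07,0,-0.05,56],[6,0.07,0,-0.05,56],[6.3,0.07,0,-0.05,56],[6.3,0.07,0,-0.05,56]]'; python3 - <<'E'
from plant import bot
for i in range(1): s=bot.state();print(s["eef_pos"],s["ft_force"],s["finger_gap"])
E
```

```text
t: 3.15
eef_pos: [516.3, -245.1, 42.4]
orientation: [[-0.002, 0.223, -0.975], [0.001, -0.975, -0.223], [-1.0, -0.002, 0.002]]
ft_force: [0.4, -0.4, 0.7]
finger_gap: 0.603
[ 516.26250143 -245.14739882   42.36587326] [ 0.37177636 -0.39393842  0.65459805] 0.6034517793211368
```

```bash
python3 -m crank '[[0.1,0.03,0,0,56],[0.25,0.03,0,0,56],[0.25,0.03,0,0,56],[0.25,0.03,0,0,50],[0.25,0.03,0,0,44],[0.25,0.03,0,0,40],[0.25,0.03,0,0,36],[0.25,0.03,0,0,30],[0.25,0.03,0,0,30],[0.25,0.03,0,0,30]]' 30
```

```text
t: 4.15
eef_pos: [517.2, -246.3, 37.6]
orientation: [[-0.0, 0.222, -0.975], [0.001, -0.975, -0.222], [-1.0, -0.001, -0.0]]
ft_force: [-0.4, 3.7, 3.8]
finger_gap: 0.422
```

The opening is 39 mm, so the barrel is gripped. Lifting.

```bash
python3 -m crank '[[0,0,0,0,30],[-0.2,0,0,0,30],[-0.6,0,0,0,30],[-1.3,0,0,0,30],[-2,0,0,0,30],[-3,0,0,0,30],[-4,0,0,0,30],[-5,0,0,0,30],[-5,0,0,0,30],[-5,0,0,0,30]]' 30; python3 - <<'E'
from plant import bot
import cv2,pickle,numpy as np
s=bot.state();R=s["orientation"];print(s["eef_pos"],np.degrees(np.arctan2(R[1,1],R[0,1])),s["ft_force"],s["finger_gap"]*93)
d=bot.snapshot("wrist");pickle.dump(d,open("pics/w2.pkl","wb"));cv2.imwrite("pics/w2.png",d["image"][:,:,::-1])
d=bot.snapshot("top");pickle.dump(d,open("pics/t2.pkl","wb"))
v=np.array([512,191,163])-s["eef_pos"];print("units",R.T@v/25)
E
```

```text
t: 5.15
eef_pos: [517.3, -247.1, 162.5]
orientation: [[0.001, 0.222, -0.975], [-0.001, -0.975, -0.222], [-1.0, 0.001, -0.001]]
ft_force: [-0.6, -0.4, -2.5]
finger_gap: 0.424
[ 517.25451983 -247.11474587  162.48486884] -77.19795264168589 [-0.57500613 -0.35389033 -2.51936238] 39.43227519602239
units [ -0.03816108 -17.13549175  -3.67822182]
```

View pics/w2.png

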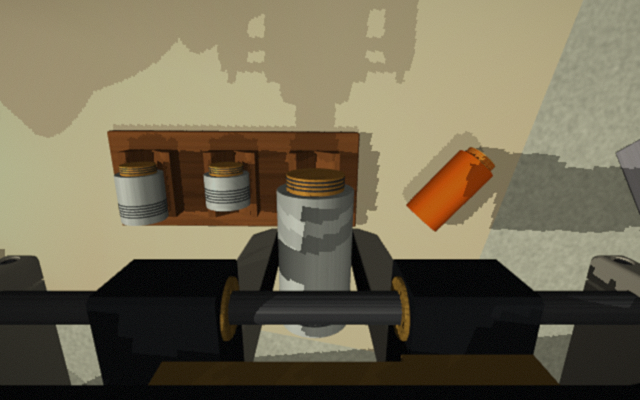

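The barrel is held with the spigot forward and its neighbours look undisturbed. I'll carry it towards the V-block, turned into line and 75 mm short of the seat, so the wrist camera can see the block.

```bash
python3 -m crank '[[-0.3,-0.7,-0.2,-0.6,30],[-0.7,-2,-0.5,-1.5,30],[-1.1,-3.5,-0.9,-2.5,30],[-1.1,-5,-1.3,-3.5,30],[-1.1,-6.5,-1.7,-4.5,30],[-1.1,-8,-2.1,-5.5,30],[-1.1,-9.5,-2.5,-6.5,30],[-1.1,-11,-2.9,-7.5,30],[-1.1,-12.2,-3.3,-8.5,30],[-1.1,-12.8,-3.5,-9.4,30]]'; python3 -m crank '[[0,0,0,-0.6,30],[0,0,0,-1.2,30],[0,0,0,-1.6,30],[0,0,0,-1.6,30],[0,0,0,-1.6,30],[0,0,0,-1.6,30],[0,0,0,-1.6,30],[0,0,0,-1.6,30],[0,0,0,-1.6,30],[0,0,0,-1.6,30]]'; python3 - <<'E'
from plant import bot
import cv2,pickle,numpy as np
s=bot.state();R=s["orientation"];print(s["eef_pos"],np.degrees(np.arctan2(R[1,1],R[0,1])),s["ft_force"],s["finger_gap"]*93)
d=bot.snapshot("wrist");pickle.dump(d,open("pics/w3.pkl","wb"));cv2.imwrite("pics/w3.png",d["image"][:,:,::-1])
E
```

```text
t: 6.25
eef_pos: [530.5, 87.4, 188.1]
orientation: [[-0.003, 1.0, -0.027], [0.001, -0.027, -1.0], [-1.0, -0.003, -0.001]]
ft_force: [0.0, 0.1, -2.8]
finger_gap: 0.42
t: 7.25
eef_pos: [531.6, 84.7, 190.0]
orientation: [[0.0, 0.982, 0.187], [-0.0, 0.187, -0.982], [-1.0, 0.0, 0.0]]
ft_force: [-0.7, 0.9, -1.7]
finger_gap: 0.419
[531.63172493  84.65961152 189.9641799 ] 10.795476006190336 [-0.69851862  0.91511603 -1.70387246] 38.93282913332857
```

View pics/w3.png

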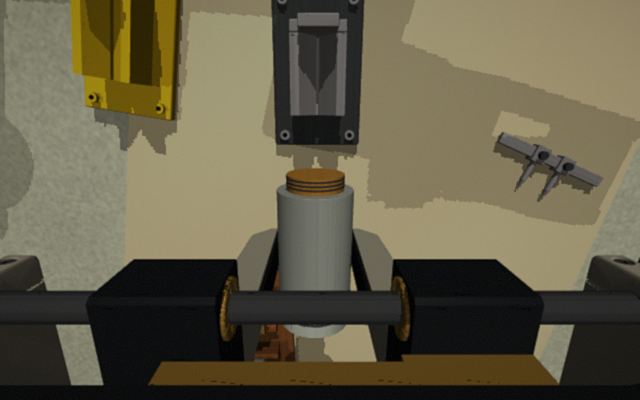

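The V-block is dead ahead: stop at about row 13, open end at about row 113, groove line at about column 318, with the barrel axis at about column 316. I'll enlarge this to measure.

```bash
python3 - <<'E'
import cv2
im=cv2.imread("pics/w3.png");cv2.imwrite("pics/w3c.png",cv2.resize(cv2.convertScaleAbs(im[0:150,265:370],alpha=1.7,beta=10)[:],None,fx=4,fy=4,interpolation=cv2.INTER_CUBIC))
E
```

```text
(no output)
```

View pics/w3c.png

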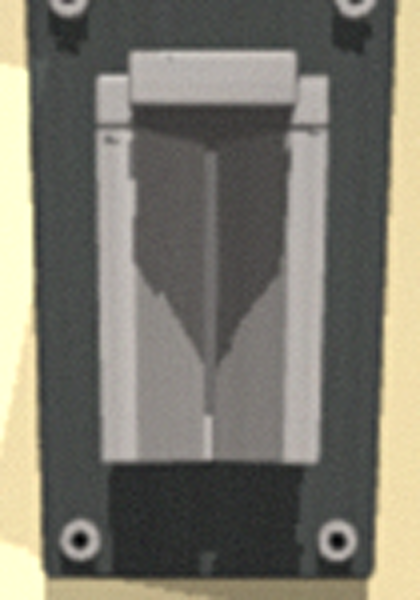

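```bash
python3 - <<'E'
from h import *
d=pickle.load(open("pics/w3.pkl","rb"))
px=lambda *a:np.array(a,float)/4+[265-.4,-.4]
A=cast(d,px((103,462),(319,462),(97,127),(329,127)),54)
print("block z54",A.round(1).tolist(),"w",np.linalg.norm(A[0]-A[1]),np.linalg.norm(A[2]-A[3]),"len",np.linalg.norm(A[0]-A[2]))
n=(A[0]+A[1])/2;f=(A[2]+A[3])/2;v=f-n;print("near",n,"far",f,"ang",np.degrees(np.arctan2(v[1],v[0])))
G=cast(d,px((208,460),(210,150)),37);v=G[1]-G[0];print("apex",G.round(1).tolist(),np.degrees(np.arctan2(v[1],v[0])))
S=cast(d,px((131,104),(297,104)),74);print("stop in z74",S.round(1).tolist(),S.mean(0))
u=np.array([np.cos(np.radians(100.8)),np.sin(np.radians(100.8)),0])
for nm,p in(("from near",n+28*u),("from far",f-42*u),("from stop",S.mean(0)-42*u)):print(nm,p.round(1))
tcp=np.array([531.63,84.66,189.96]);E=np.array(d["extrinsics"]);print("cam-tcp",-E[:3,:3].T@E[:3,3]-tcp)
# expected barrel landmarks if centre on TCP with axis 7 mm above
c=tcp+[0,0,6.4]
for nm,a,z in(("spig face bot",42,-15),("spig face top",42,15),("spig root top",34,15),("rim top",34,20),("rim bottom",34,-20),("glass top",-42,20)):
    print(nm,proj(d,c+a*u+[0,0,z]).round(1))
im=cv2.imread("pics/w3.png");cv2.imwrite("pics/w3d.png",cv2.resize(im[160:345,270:362],None,fx=3.2,fy=3.2,interpolation=cv2.INTER_CUBIC))
E
```

```text
block z54 [[495.9, 146.4, 54.0], [544.9, 155.7, 54.0], [482.9, 215.3, 54.0], [532.1, 224.7, 54.0]] w 49.87657412671829 50.10862435209518 len 70.14414186565322
near [520.41368866 151.03669592  54.        ] far [507.52787742 219.9921145   54.        ] ang 100.58487093462539
apex [[519.8, 151.0, 37.0], [507.3, 218.7, 37.0]] 100.51970321609407
stop in z74 [[491.1, 216.9, 74.0], [523.9, 223.1, 74.0]] [507.51063084 219.99582158  74.        ]
from near [515.2 178.5  54. ]
from far [515.4 178.7  54. ]
from stop [515.4 178.7  74. ]
cam-tcp [-15.32665111  72.89723942 165.31825551]
spig face bot [[316.8 167.5]]
spig face top [[317.3 179.4]]
spig root top [[317.3 195.9]]
rim top [[317.4 198.9]]
rim bottom [[316.7 179.6]]
glass top [[317.  338.6]]
```

View pics/w3d.png

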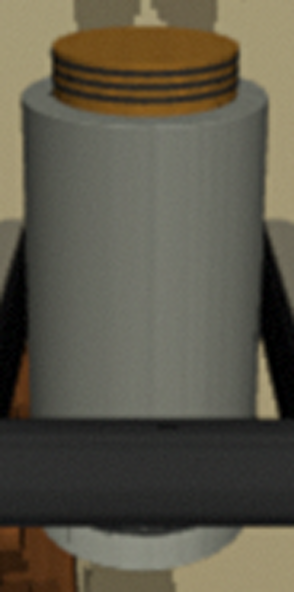

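The block checks out: 50 mm wide, 70.1 mm long, seat at about (515.3,178.6), axis at 100.55°. The barrel landmarks project to within about 1 px of a barrel centred on the TCP. The same view shows about a 1 mm camera bias in y, which I'm allowing for. I'll go above the seat, 4 mm short of the stop.

```bash
python3 -m crank '[[0,0.03,-0.5,0.03,30],[0,0.05,-1.3,0.03,30],[0,0.09,-2.2,0.03,30],[0,0.09,-3,0.03,30],[0.5,0.09,-3.5,0.03,30],[1.2,0.09,-3.65,0.03,30],[2,0.09,-3.65,0.03,30],[2.8,0.09,-3.65,0.03,30],[3.5,0.09,-3.65,0.03,30],[3.8,0.09,-3.65,0.03,30]]'; python3 -m crank '[[0,0,0,0,30],[0.1,0,0,0,30],[0.2,0,0,0,30],[0.2,0,0,0,30],[0.2,0,0,0,30],[0.2,0,0,0,30],[0.2,0,0,0,30],[0.2,0,0,0,30],[0.2,0,0,0,30],[0.2,0,0,0,30]]'; python3 - <<'E'
from plant import bot
import numpy as np
s=bot.state();R=s["orientation"];print(s["eef_pos"],np.degrees(np.arctan2(R[1,1],R[0,1])),s["ft_force"],s["finger_gap"]*93)
print(R.T@(np.array([516.1,178.7,58.9])-s["eef_pos"])/25)
E
```

```text
t: 8.3
eef_pos: [515.0, 174.9, 92.3]
orientation: [[-0.004, 0.983, 0.184], [-0.001, 0.184, -0.983], [-1.0, -0.004, -0.0]]
ft_force: [-0.5, 0.0, -2.9]
finger_gap: 0.42
t: 9.3
eef_pos: [516.7, 174.7, 89.9]
orientation: [[0.0, 0.983, 0.183], [0.0, 0.183, -0.983], [-1.0, 0.0, 0.0]]
ft_force: [-0.1, -0.2, -2.7]
finger_gap: 0.421
[516.7296742  174.72893501  89.9095108 ] 10.567414239491498 [-0.13933881 -0.15735638 -2.6523317 ] 39.173984930137586
[ 1.24038009  0.00433438 -0.16077131]
```

```bash
python3 -m crank '[[0.2,0,0,0,30],[0.45,0,0,0,30],[0.7,0,0,0,30],[0.85,0,0,0,30],[0.95,0,0,0,30],[1.03,0,0,0,30],[1.08,0,0,0,30],[1.12,0,0,0,30],[1.12,0,0,0,30],[1.12,0,0,0,30]]'; python3 -m crank '[[0.02,0,0,0,30],[0.04,0,0,0,30],[0.06,0,0,0,30],[0.08,0,0,0,30],[0.1,0,0,0,30],[0.1,0,0,0,30],[0.1,0,0,0,30],[0.1,0,0,0,30],[0.1,0,0,0,30],[0.1,0,0,0,30]]'
```

```text
t: 10.3
eef_pos: [516.8, 174.8, 62.0]
orientation: [[0.0, 0.983, 0.183], [0.0, 0.183, -0.983], [-1.0, 0.0, 0.0]]
ft_force: [0.2, -0.2, -2.0]
finger_gap: 0.424
t: 11.3
eef_pos: [516.7, 174.8, 59.4]
orientation: [[0.0, 0.983, 0.183], [-0.0, 0.183, -0.983], [-1.0, 0.0, 0.0]]
ft_force: [-0.0, 0.3, -3.3]
finger_gap: 0.423
```

```bash
python3 -m crank '[[0.01,0,0,0,30],[0.02,0,0,0,30],[0.03,0,0,0,30],[0.04,0,0,0,30],[0.04,0,0,0,30],[0.04,0,0,0,30],[0.04,0,0,0,30],[0.04,0,0,0,30],[0.04,0,0,0,30],[0.04,0,0,0,30]]'; python3 -c "
from plant import bot
s=bot.state();print(s['orientation'].T@s['ft_force'],s['eef_pos'])"
```

```text
t: 12.3
eef_pos: [517.0, 174.8, 58.7]
orientation: [[0.001, 0.983, 0.183], [0.0, 0.183, -0.983], [-1.0, 0.001, 0.0]]
ft_force: [0.7, -0.7, 2.8]
finger_gap: 0.422
[-2.79274172  0.56795824  0.78527941] [516.97730226 174.7730111   58.65865626]
```

Contact came at TCP z 58.7, where 58.9 was expected, with almost no side force. Now I'll slide towards the stop.

```bash
python3 -m crank '[[-0.01,0,-0.03,0,30],[-0.01,0,-0.06,0,30],[-0.01,0,-0.08,0,30],[-0.01,0,-0.1,0,30],[-0.01,0,-0.12,0,30],[-0.01,0,-0.14,0,30],[-0.01,0,-0.14,0,30],[-0.01,0,-0.14,0,30],[-0.01,0,-0.14,0,30],[-0.01,0,-0.14,0,30]]'; python3 -c "
from plant import bot
s=bot.state();print(s['orientation'].T@s['ft_force'],s['eef_pos'])"
```

```text
t: 13.3
eef_pos: [516.2, 178.2, 58.7]
orientation: [[0.0, 0.983, 0.183], [0.0, 0.183, -0.983], [-1.0, 0.0, -0.0]]
ft_force: [1.9, -1.9, 0.9]
finger_gap: 0.423
[-0.88887422  1.52033974  2.21375664] [516.21380144 178.24487727  58.67757521]
```

```bash
python3 -m crank '[[0,0,-0.01,0,30],[0,0,-0.02,0,30],[0,0,-0.03,0,30],[0,0,-0.04,0,30],[0,0,-0.04,0,30],[0,0,-0.04,0,30],[0,0,-0.04,0,30],[0,0,-0.04,0,30],[0,0,-0.04,0,30],[0,0,-0.04,0,30]]'; python3 -c "
from plant import bot
s=bot.state();print(s['orientation'].T@s['ft_force'],s['eef_pos'])"
```

```text
t: 14.3
eef_pos: [516.1, 178.9, 58.7]
orientation: [[0.0, 0.983, 0.183], [-0.0, 0.183, -0.983], [-1.0, 0.0, 0.0]]
ft_force: [3.4, -4.0, 1.4]
finger_gap: 0.421
[-1.36551862  2.56643418  4.53058552] [516.10587692 178.94088221  58.70908572]
```

```bash
python3 -m crank '[[0,0.01,-0.01,0,30],[0,0.015,-0.02,0,30],[0,0.015,-0.03,0,30],[0,0.015,-0.04,0,30],[0,0.015,-0.04,0,30],[0,0.015,-0.04,0,30],[0,0.015,-0.04,0,30],[0,0.015,-0.04,0,30],[0,0.015,-0.04,0,30],[0,0.015,-0.04,0,30]]'; python3 - <<'E'
from plant import bot
import cv2,pickle
s=bot.state();print(s['orientation'].T@s['ft_force'],s['eef_pos'])
d=bot.snapshot("wrist");pickle.dump(d,open("pics/w4.pkl","wb"));im=d["image"][:,:,::-1];e=bot.snapshot("top");pickle.dump(e,open("pics/t4.pkl","wb"))
cv2.imwrite("pics/w4.png",cv2.resize(cv2.convertScaleAbs(im[100:350,250:390],alpha=1.6,beta=10),None,fx=2.4,fy=2.4,interpolation=cv2.INTER_CUBIC))
E
```

```text
t: 15.3
eef_pos: [516.1, 179.0, 58.7]
orientation: [[-0.0, 0.983, 0.184], [-0.002, 0.184, -0.983], [-1.0, -0.0, 0.002]]
ft_force: [2.8, -8.5, 0.9]
finger_gap: 0.421
[-0.84781314  1.22828896  8.89346201] [516.1358925  179.00366576  58.70798166]
```

View pics/w4.png

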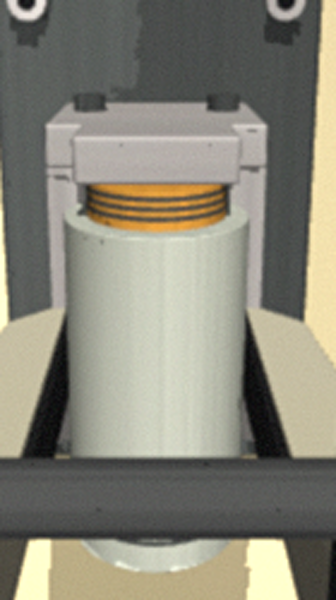

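The spigot is on the stop: the force rose to 8.9 N with no further travel, and the picture shows the barrel in line in the groove with its spigot against the plate. I'll ease the stop push a little and press down.

```bash
python3 -m crank '[[0.01,0.005,0.01,0,30],[0.02,0.005,0.02,0,30],[0.03,0.005,0.02,0,30],[0.04,0.005,0.02,0,30],[0.05,0.005,0.02,0,30],[0.05,0.005,0.02,0,30],[0.05,0.005,0.02,0,30],[0.05,0.005,0.02,0,30],[0.05,0.005,0.02,0,30],[0.05,0.005,0.02,0,30]]'; python3 -c "
from plant import bot
s=bot.state();print(s['orientation'].T@s['ft_force'],s['eef_pos'])"
```

```text
t: 16.4
eef_pos: [516.2, 179.0, 58.6]
orientation: [[0.0, 0.983, 0.184], [-0.001, 0.184, -0.983], [-1.0, -0.0, 0.001]]
ft_force: [-1.2, -6.7, 10.8]
finger_gap: 0.426
[-10.82110813  -2.37260755   6.37268764] [516.20646448 179.00699906  58.56314237]
```

```bash
python3 -m crank '[[0,0.002,0,0,30],[0,0.002,0,0,30],[0,0.002,0,0,30],[0,0.002,0,0,30],[0,0.002,0,0,30],[0,0.002,0,0,30],[0,0.002,0,0,30],[0,0.002,0,0,30],[0,0.002,0,0,30],[0,0.002,0,0,30]]'; python3 - <<'E'
from plant import bot
from h import *
s=bot.state();print(s['orientation'].T@s['ft_force'],s['eef_pos'],abs(s['qvel']).max())
e=bot.snapshot("top");d=pickle.load(open("pics/top0.pkl","rb"))
a,b=[cv2.cvtColor(i["image"],cv2.COLOR_RGB2GRAY).astype(np.float32) for i in(d,e)]
for n,(x,y,w,h) in dict(short=(352,208,26,36),stub=(382,202,24,30),spanner=(266,92,34,52),loupe=(358,116,32,24)).items():
    print(n,cv2.phaseCorrelate(a[y:y+h,x:x+w].copy(),b[y:y+h,x:x+w].copy()),"px (2.5 mm each)")
w=bot.snapshot("wrist");sc=bot.snapshot("scene")
cv2.imwrite("pics/s5.png",cv2.resize(sc["image"][130:260,330:470,::-1],None,fx=4,fy=4,interpolation=cv2.INTER_CUBIC))
# barrel landmarks expected at the seat, in the wrist view, against picture
u=np.array([np.cos(np.radians(100.55)),np.sin(np.radians(100.55)),0]);c=np.array([s['eef_pos'][0],s['eef_pos'][1],65.3])
for nm,q,z in(("rim top",34,20),("glass top",-42,20)):print(nm,proj(w,c+q*u+[0,0,z]).round(1))
g=w["image"][:,316].astype(int).sum(1);dg=np.diff(g)
print("edges",[(int(i),int(dg[i])) for i in np.nonzero(abs(dg)>45)[0] if 165<i<350])
E
```

```text
t: 17.4
eef_pos: [516.2, 179.0, 58.5]
orientation: [[0.0, 0.983, 0.184], [-0.001, 0.184, -0.983], [-1.0, -0.0, 0.001]]
ft_force: [-1.5, -6.5, 11.1]
finger_gap: 0.422
[-11.06473444  -2.71341568   6.14495848] [516.189675   179.00237387  58.52767726] 0.1075191340828987
short ((0.3605141436911232, 0.016614257154056844), 0.9711909426583184) px (2.5 mm each)
stub ((0.06629018849024426, -0.34562347162110996), 1.0193590813212925) px (2.5 mm each)
spanner ((0.010033607699469371, -0.06841964061958805), 0.8708953646475396) px (2.5 mm each)
loupe ((-0.0404926679852089, 0.04137672628094258), 1.0417258723949392) px (2.5 mm each)
rim top [[317.4 199.2]]
glass top [[316.9 339.1]]
edges [(175, -58), (181, -80), (183, 61), (184, 46), (185, -49), (186, -66), (187, 54), (188, 64), (189, -58), (190, -61), (192, 88), (289, -85), (290, -139), (323, 57), (324, 54), (326, 69), (327, 127)]
```

View pics/s5.png

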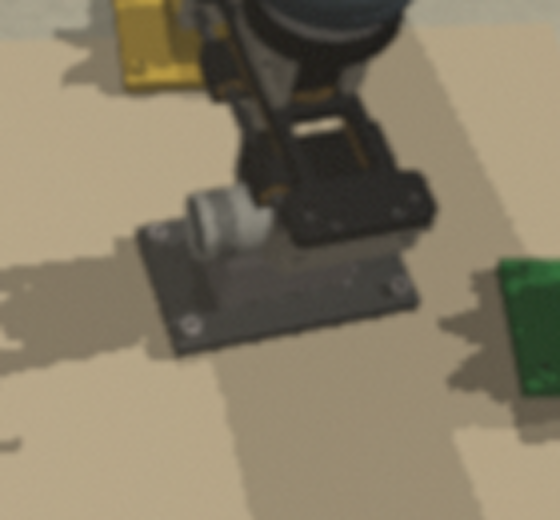

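The scene view shows the barrel in the steel block with its glass end over the open end. The push is steady at 11 N and the other objects are unmoved (under about 1 mm). Handing in.

```bash
python3 -c "
from plant import bot
print(bot.sign_off())"
```

```text
the job is handed in; nothing more can be done
None
```

The longest barrel is lying in the steel V-block, spigot against the end stop and glass end out over the open end. The gripper is still holding it and pressing it down. I have handed the job in at about 17.6 s on the robot's clock; no verdict is reported.

- **Seating:** The barrel met the V with the TCP at 58.7 mm, where 58.9 mm was expected. The push against the stop rose to 8.9 N with no further travel, and I then eased it to about 6 N.
- **Pressing:** The downward push held at about 11 N over the last second, roughly 8–11 N on each flank by calculation. The flank forces are not measured directly. A side force of about 2.7 N remains, so the two flanks are loaded slightly unequally.
- **Position:** The wrist and scene pictures show the barrel in line in the groove. The block's position came from one wrist view, and I allowed about 1 mm for camera bias. The seated position was therefore confirmed by contact and pictures, not measured exactly.
- **Inconclusive check:** A last automatic check of the barrel's edges in the wrist image did not pick out the rim or glass edge, so it neither confirms nor contradicts the seating.
- **Other objects:** Comparing top views from before and after, the other two barrels, the spanner and the loupe show less than about 1 mm of movement.

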